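# Click a battery pack home in the empty charger

## Robot

A 7-joint arm with a two-finger parallel gripper is mounted at the origin on the work surface. World frame = base frame: x ahead of the robot, y to its left, z up, the work surface at z = 0. Lengths are in m, angles in degrees, forces in N, time in s.
With the tool pointing down it reaches from about 0.35 to 0.9 m from the base axis. Payload 8.1 kg.
Tool frame: the origin (TCP) lies on the centre line of the jaws, within the pads' length; the fingertips stand 14 mm ahead of it and the grasp point (between the pads) lies 5 mm behind it; z points along the fingers, y is the direction in which the jaws open and shut (so a half turn about z gives the same grasp; the last joint's range is limited). The gripper opens to 92 mm and grips with 3 to 60 N. Pads are 19 mm wide; open, the fingers measure 130 mm over their backs; the gripper's body (75 mm by 190 mm) begins 47 mm behind the grasp point.
Start: joints at [-79.504, 24.895, 1.432, 90.138, -0.665, 64.973, -4.303], TCP at [0.176, 0.6, 0.241] pointing down, gripper open.
Joint ranges: [-149.89, 149.89], [-25.12, 119.58], [-72.63, 75.52], [4.76, 147.25], [-75.54, 255.54], [6.69, 114.76], [-157.13, 157.13]. Speed limits (degrees/s): [127.2, 127.2, 172.46, 172.46, 180, 180, 180].

## Interface

Orientations are given as a 3x3 rotation matrix whose columns are the frame's x, y, z axes.
In Python, from workcell import manip, eyes, finish_job gives the robot as it stands.
- The arm moves only by the shell command python3 -m inch 'ROWS'. ROWS is JSON, a list of rows, each a list of 3 entries, a list of its own where there are three numbers: the shift along the tool's x, y, z in mm, then the turn about the tool's z in degrees, then the opening, from 0 (shut) to 1 (fully open). In form: [[[dx, dy, dz], twist, jaw], ...]. A call has exactly 5 rows; each row is the pose to reach, as a shift and turn from the pose commanded when the call began, along the tool's axes at that moment; what a row does not reach only later rows make up. A row lasts 1/12 s, in which the tool goes at most 41.7 mm and 7.16 degrees, less where a joint would pass 70% of its speed; a pose out of reach is approached as far as the arm can. A call with a gripper value outside its range is refused whole. The fingers move at their own pace and stop on an object; the grip force is fixed at half the most. Time passes only in rows, so rows that repeat a pose let the fingers close, or fill a call up. It gives the time, the measured TCP pose, the force and the opening at its end, in the units of the state.
- manip.state(): the state, without advancing time (a new reading comes with each control period).
- eyes.snapshot(name): name is "side" or "top"; returns a dict with "img" (420x560x3 uint8, red, green, blue), "fx", "fy", "cx", "cy" (pixels), "rvec" (rotation vector, rad) and "tvec" (3), from world to camera coordinates, as OpenCV has them. Camera axes: x right, y down, z forward; pixel columns grow to the right and rows downward; lengths in m; the calibration is good to about 2 mm. A picture is of the moment at which its call begins. There is no depth.
- finish_job(): hands the job in, once; it reports no verdict.
The state is a dict: "t": time; "joint_positions": joint angles; "qd": joint speeds; "effort": joint torques, N m; "position": TCP position; "eef_rot": TCP orientation; "force": force on the tool from outside, world axes, zero at the start; "wrist_torque": the same for the moment, N m; "width": finger opening in m.
Only numpy, scipy, OpenCV 4.12 (cv2) and the standard library are available. Lean on these libraries where they do the work, as an engineer would, in place of code of your own. Each camera call takes 0.05 s, during which the arm holds its last target.

## Task

Put the loose slide-in battery pack on charge: slide it nose first along the rails of the empty charger and press it fully home, so that it pushes the spring catch aside and the catch clicks into its notch; press firmly but do not ram it. Then let go, and leave the other packs, the drill, the tape and the screwdriver where they are.

Things in the scene. Friction and masses are not known exactly. Their poses are not given: they have to be found in the camera images.
- pack_center (a point): centre of the loose dark plastic battery pack (0.3 to 0.55 kg), lying rail foot down on the bench: 104 long (x) x 62 wide (y) x 51 mm high (z). x points to its nose, which goes in first. From below: flange 50 wide x 5 high, neck 34 wide x 8 high, then the body, 62 wide x 38 high (12.5 mm below this point to 25.5 above): grip it there. The rear face is flat
- pack_nose (a point): middle of the nose face of that pack, 52 mm ahead of its centre. 14 mm behind the nose each flank has the notch for the catch: 24 long, 7 deep, in the lower 20 mm of the body
- charger: the empty charger, fixed, 200 x 110 mm. Origin on the bench under the centre of a pack that is home; x: the way the pack slides in, z up. In its frame, mm: flat deck at z = 38 from x = -115; the front part, to x = -56, is bare, so a pack can be set down there on its foot, nose in the mouth, and slid in. Home: pack centre at (0, 0, 63.5), rear face at x = -52. Catch on the +y side
- charger_mouth (a point): on the empty charger's deck and centre line, at the start of the rails' mouth (x = -56 in its frame). The mouth narrows from 61 to 53 mm over 18 mm; then two C rails guide the pack's flange: 53 mm apart inside (1.5 mm play each side), lips 38 mm apart, 8 mm above the deck (3 mm play), lip tops 11 mm above it
- charger_bay (a point): top middle of the bay's front edge: from here on (x = -20 in the charger's frame) cheeks stand 34.5 mm either side of the centre line, tops at z = 80, so fingers on the pack's flanks can go no farther: the rest is pushed on the rear face. A pack that is home sticks out 32 mm before the cheeks. At the far end is a terminal tower, top z = 84
- charger_catch (a joint): spring catch of the empty charger, m: a bevelled bolt in the left (+y) cheek that slides sideways. 0 = out across the bay (at rest, and again once clicked in the notch); 0.004 to 0.0075 = pushed aside by the pack's flank. The pack meets it some 31 mm short of home, sprung terminals 6 mm short, a hard stop 2.5 mm past home. It clicks at home. The push takes 6 to 20 N, most at the end
- charger_tab (a point): top of that catch's black thumb tab, on top of the left cheek; it moves with the catch. Pulling it outward would free the pack: not needed
- charger2_tower (a point): the other, like charger, fixed, with a pack already clicked in; this point is the top of its terminal tower, 84 mm above the bench and 70 mm behind (x) the centre of its pack
- pack2_center (a point): centre of the like pack that is charging in the other charger: leave it
- drill: cordless drill lying on its side, about 170 x 215 x 62 mm high; origin at its middle, on the bench
- tall_pack: thicker battery pack of another kind, 120 x 76 x 70 mm, which does not fit the charger; origin at its underside
- tape_roll: roll of masking tape lying flat, 100 mm across, 24 high; origin at its underside
- screwdriver: screwdriver lying on the bench, about 200 mm long
Things that resemble listed ones, but are neither listed nor needed, are in the scene too. Leave any brown or red look-alike of the part that bears pack_center alone.

How it is judged (in metres and radians):
On the way:
1. the pack, in the rails, has pushed the catch aside (value of joint charger_catch above 0.003 m and x of pack_center in the frame of charger above -0.03 m and z of pack_center in the frame of charger below 0.069 m), for 0.05 s.
At the end, for the whole second after the job is handed in: The loose pack is home in the empty charger, nose in, under the rail lips: centre from 2.5 mm short of to 4.5 mm past home, within 4 mm of the centre line, and the catch is back within 1.5 mm of its rest, in the pack's notch. The other pack is still in its charger (x of pack_center in the frame of charger between -0.0025 and 0.0045 m and x of pack_nose in the frame of charger above 0.045 m and y of pack_center in the frame of charger between -0.004 and 0.004 m and z of pack_center in the frame of charger below 0.068 m and value of joint charger_catch below 0.0015 m and distance between pack2_center and charger2_tower below 0.1 m); the robot touches nothing.
It fails at once if the pack is rammed: more than 80 N between pack and charger (contact force between pack and charger above 80 N).
It fails at once if a bystander is shoved more than 30 mm (distance of any of drill, tall_pack, tape_roll, screwdriver from where it was at the start of the episode above 0.03 m or distance of pack2_center from where it was at the start of the episode above 0.012 m).
It also fails if it takes over 64 s, if anything falls off the work surface, if the arm or the gripper's body presses on something with over 40 N, if the wrist force passes 120 N, or if a joint passes its speed limit or range.

## Working session

There is one attempt and no reset: what is moved stays moved. The work goes in short steps, Python scripts to look and compute and a shell command to move; the robot and the scene stay as the last step left them, time stands still between calls to the robot, and variables do not carry over. Pictures are saved under pics/ and viewed, and the job is handed in when it is done.

```bash
ls; mkdir -p pics; python3 - <<'E'
from workcell import manip, eyes
import cv2
s=manip.state(); print(s['t'],s['position'],s['eef_rot'],s['width'],s['force'])
for n in('side','top'):
    d=eyes.snapshot(n); cv2.imwrite(f'pics/{n}0.png',cv2.resize(d['img'][:,:,::-1],(800,600),interpolation=cv2.INTER_CUBIC)); print(n,d['fx'],d['fy'],d['cx'],d['cy'],d['rvec'],d['tvec'])
    import pickle; pickle.dump(d,open(f'{n}0.pkl','wb'))
E
```

```text
pics
0.0 [0.17612383 0.59915706 0.23992978] [[-9.59429295e-01  2.81949199e-01 -2.78660324e-04]
 [ 2.81949283e-01  9.59428033e-01 -1.56566532e-03]
 [-1.74083556e-04 -1.58071325e-03 -9.99998736e-01]] 0.09200536963940106 [-0.61096962 -0.07646584  0.02582797]
side 482.7715412656022 482.7715412656022 273.27808048721437 206.48735493947726 [ 2.01740158 -0.73152964  0.38106483] [-0.33869498  0.24315979  1.25747617]
top 479.4782120180557 479.4782120180557 277.53026452088943 212.60928256944453 [ 2.16101212 -2.06141096  0.20770654] [0.00673458 0.47730453 1.48279982]
```

View pics/side0.png

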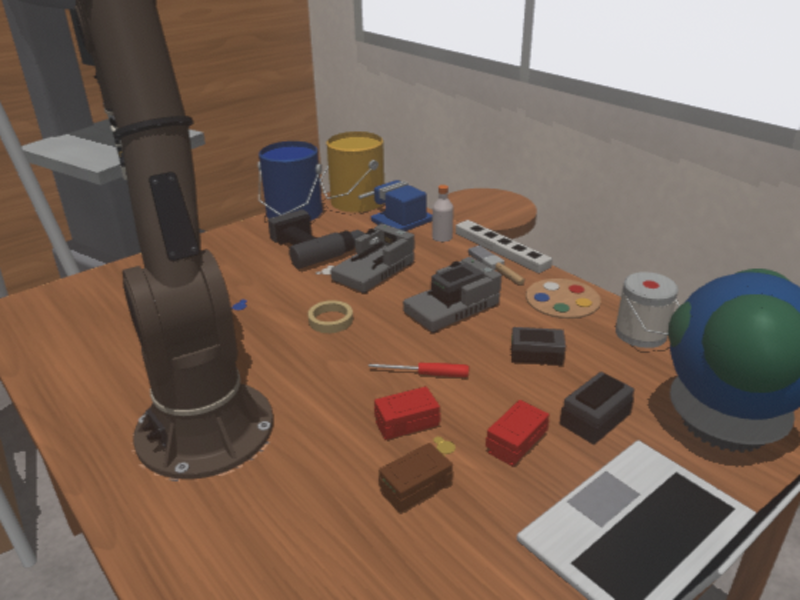

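View pics/top0.png

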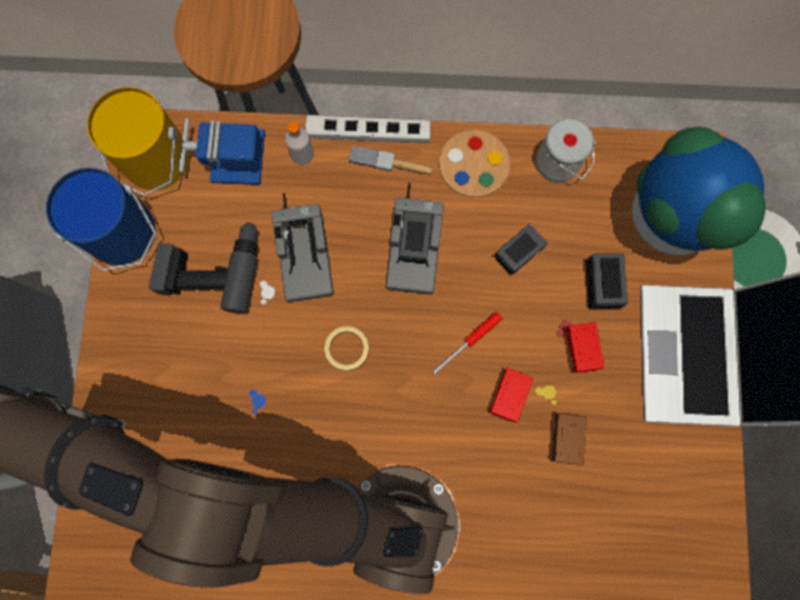

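```bash
python3 - <<'E'
import cv2,pickle,numpy as np
t=pickle.load(open('top0.pkl','rb'))['img'][:,:,::-1]; s=pickle.load(open('side0.pkl','rb'))['img'][:,:,::-1]
# native: top scale .7
a=cv2.resize(t[130:225,180:320],None,fx=5.6,fy=5.6,interpolation=cv2.INTER_CUBIC); cv2.imwrite('pics/t_ch.png',a)
a=cv2.resize(t[145:225,335:450],None,fx=6,fy=6,interpolation=cv2.INTER_CUBIC); cv2.imwrite('pics/t_pk.png',a)
a=cv2.resize(s[150:235,225:360],None,fx=5.9,fy=5.9,interpolation=cv2.INTER_CUBIC); cv2.imwrite('pics/s_ch.png',a)
a=cv2.resize(s[220:315,345:455],None,fx=6,fy=6,interpolation=cv2.INTER_CUBIC); cv2.imwrite('pics/s_pk.png',a)
E
```

```text
(no output)
```

View pics/t_ch.png

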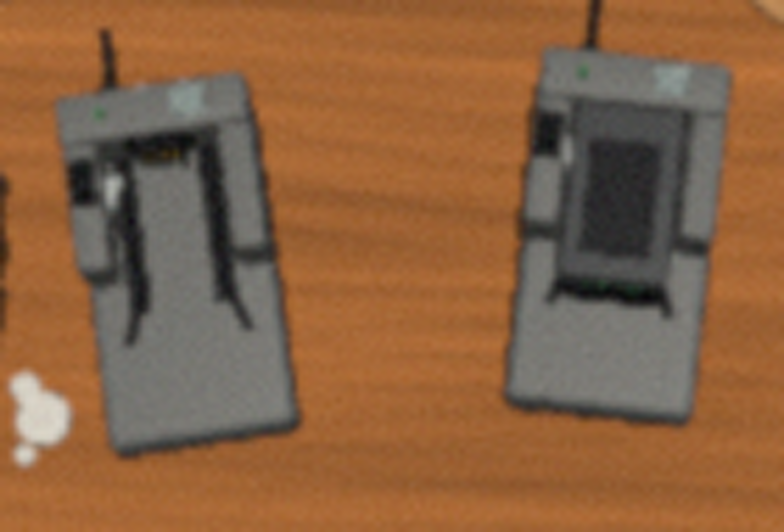

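View pics/t_pk.png

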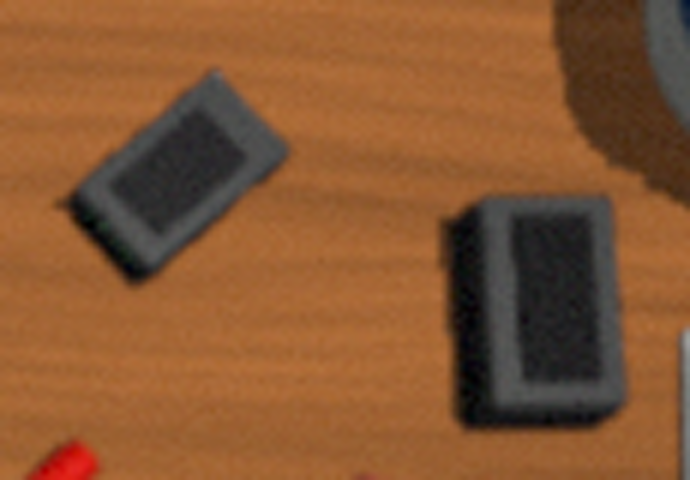

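View pics/s_ch.png

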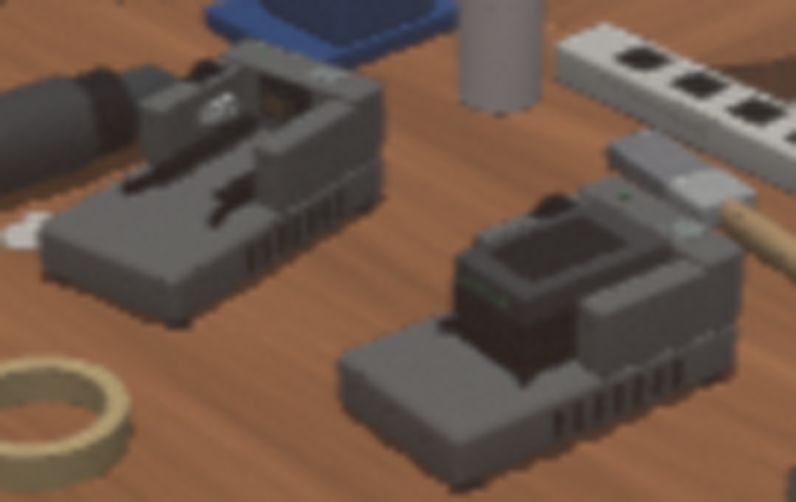

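View pics/s_pk.png

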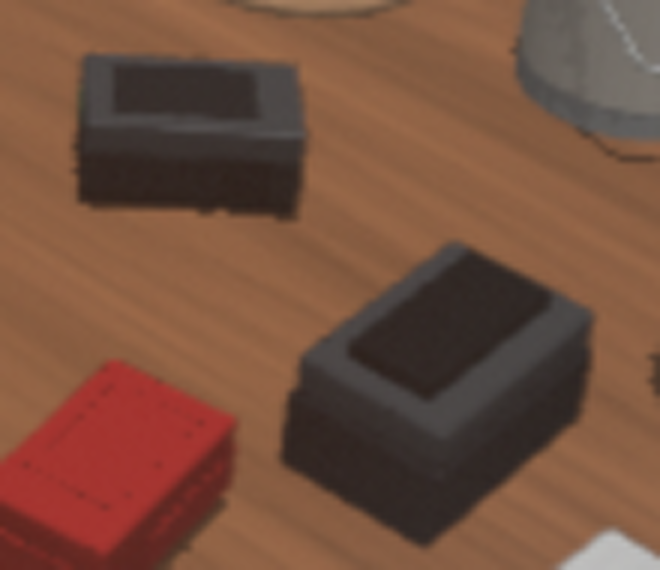

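```bash
cat > h.py <<'E'
import cv2,numpy as np,pickle
def cam(d):
    R=cv2.Rodrigues(np.array(d['rvec'],float))[0]; K=np.array([[d['fx'],0,d['cx']],[0,d['fy'],d['cy']],[0,0,1]]); return K,R,np.array(d['tvec'],float).reshape(3)
def onplane(d,p,z):
    K,R,t=cam(d); p=np.atleast_2d(np.array(p,float)); r=(R.T@np.linalg.inv(K)@np.c_[p,np.ones(len(p))].T).T; c=-R.T@t
    return c+r*((z-c[2])/r[:,2])[:,None]
def proj(d,P):
    K,R,t=cam(d); q=(K@(R@np.atleast_2d(np.array(P,float)).T+t[:,None])).T; return q[:,:2]/q[:,2:]
E
python3 - <<'E'
import cv2,pickle,numpy as np
from h import *
for n,x0,x1,y0,y1 in(('top',340,390,150,200),('side',350,400,222,262)):
    d=pickle.load(open(n+'0.pkl','rb')); im=d['img']
    hsv=cv2.cvtColor(im,cv2.COLOR_RGB2HSV)[y0:y1,x0:x1]
    print(n); 
    m=(hsv[...,1]<90)&(hsv[...,2]>45)
    print('\n'.join(''.join('#' if q else '.' for q in r) for r in m))
E
```

```text
top
..................................................
..................................................
..................................................
..................................................
..................................................
..................................................
..................................................
..............................##..................
.............................###..................
............................#####.................
..........................########................
.........................##########...............
........................############..............
.......................##############.............
......................######.#########............
.....................#####..###########...........
....................######.#...#########..........
..................######..##..###########.........
.................#######...##....#########........
................######.##......############.......
...............######..##.####.#.#.########.......
.............#######.#..#
[... 2798 characters left out ...]
#.#...#.#######.##.#.##....####......
.........###.#.#####..##..######....#.#.####......
.........######.####.#######..#......#.#####......
..................#...####.####.#.......####......
............................###.........####......
........................................#.........
..................................................
..................................................
..................................................
..................................................
..................................................
..................................................
..................................................
..................................................
```

```bash
python3 - <<'E'
import cv2,pickle,numpy as np
from h import *
d=pickle.load(open('top0.pkl','rb')); im=d['img']; hsv=cv2.cvtColor(im,cv2.COLOR_RGB2HSV)
m=((hsv[...,1]<90)&(hsv[...,2]>45)).astype(np.uint8)
mm=np.zeros_like(m); mm[150:195,340:390]=m[150:195,340:390]
P=onplane(d,np.argwhere(mm)[:,::-1],.051)[:,:2]*1000
r=cv2.minAreaRect(P.astype(np.float32)); print('pack',r,cv2.boxPoints(r))
print('\n'.join(''.join('#' if q else '.' for q in r) for r in m[138:215,185:238]))
E
```

```text
pack ((619.7882080078125, -247.88601684570312), (61.271297454833984, 104.0331802368164), 43.31809616088867) [[ 561.8131  -231.05856]
 [ 633.18494 -306.74854]
 [ 677.7633  -264.71347]
 [ 606.3915  -189.0235 ]]
.....................................................
.....................................................
..............#......................................
.....................................................
.....................................................
..................................####...............
..........................#############..............
..............##...####################..............
.............##########################..............
.......################################..............
.....###################################.............
.....###################################.............
.....###################################.............
.....###################################.............
......###################################............
......###################################............
......################.....
[... 2566 characters left out ...]
######.......##################################.....
########......##################################.....
########......##################################.....
########......##################################.....
########......#################################......
#######.......###########################............
######.........###################...................
#####..........##############........................
##..............#####................................
##...................................................
#....................................................
.....................................................
.....................................................
```

```bash
python3 - <<'E'
import cv2,pickle,numpy as np
from h import *
d=pickle.load(open('top0.pkl','rb')); im=d['img']
sat=cv2.cvtColor(im,cv2.COLOR_RGB2HSV)[...,1].astype(float)
f=(im[...,0].astype(float)-im[...,2])  # wood strongly red
def cross(row,c0,c1,thr=45):
    r=f[row,c0:c1]
    out=[]
    for i in range(len(r)-1):
        if (r[i]-thr)*(r[i+1]-thr)<0: out.append(c0+i+(thr-r[i])/(r[i+1]-r[i]))
    return out
print(f[200,190:240].astype(int))
L=[];R=[]
for v in range(190,205):
    l=cross(v,190,212); r=cross(v,222,240)
    L.append((l[-1],v)); R.append((r[0],v))
PL=onplane(d,L,.038)[:,:2];PR=onplane(d,R,.038)[:,:2]
F=[]
for u in range(204,230):
    c=f[200:215,u]; i=np.where((c[:-1]<45)&(c[1:]>=45))[0][0]; F.append((u,200+i+(45-c[i])/(c[i+1]-c[i])))
PF=onplane(d,F,.038)[:,:2];PF0=onplane(d,F,.0)[:,:2]
for n,P in(('L',PL),('R',PR),('F38',PF),('F0',PF0)):
    vx,vy,x,y=cv2.fitLine((P*1000).astype(np.float32),cv2.DIST_HUBER,0,.01,.01).ravel(); print(n,np.degrees(np.arctan2(vy,vx)),x,y)
# tower top z=84
TL=[(cross(v,183,200)[-1],v) for v in range(150,156)];TR=[(cross(v,218,235)[0],v) for v in range(150,172)]
B=[]
for u in range(192,222):
    c=f[136:152,u]; i=np.where((c[:-1]>=45)&(c[1:]<45))[0]; 
    if len(i): i=i[-1]; B.append((u,136+i+(45-c[i])/(c[i+1]-c[i])))
for n,P,z in(('TL',TL,.084),('TR',TR,.08),('B',B,.084)):
    P=onplane(d,P,z)
    vx,vy,x,y=cv2.fitLine((P[:,:2]*1000).astype(np.float32),cv2.DIST_HUBER,0,.01,.01).ravel(); print(n,np.degrees(np.arctan2(vy,vx)),x,y)
E
```

```text
[ 48  84 113 116 114 117 116 105  55  13   1   6   6   5   6   5   5   6
   6   4   5   7   5   3   3   4   6  10   8   4   4   7   8   6   9   9
   7   5   3   5   7   1  33  97 110 113 114 113 114 111]
L 11.894581 519.7195 290.386
R 11.747824 524.90607 179.91643
F38 -78.416916 481.88364 226.37607
F0 -78.41691 489.76523 231.77107
TL 12.932831 652.3065 317.815
TR 12.330242 632.407 199.5235
B -78.69333 681.077 267.6361
```

```bash
python3 - <<'E'
import pickle,numpy as np
from h import *
for n in('top','side'):
    d=pickle.load(open(n+'0.pkl','rb')); K,R,t=cam(d); print(n,-R.T@t)
d=pickle.load(open('top0.pkl','rb'))
print(onplane(d,[(226.5,200)],.038),onplane(d,[(226.5,200)],.0))
# zoom with projected hypotheses of charger frame
th=np.radians(11.8);c,s=np.cos(th),np.sin(th)
import cv2
for o in [(0.5965,0.2502)]:
  for n,(x0,x1,y0,y1) in(('top',(180,250,130,222)),('side',(225,300,150,215))):
    d=pickle.load(open(n+'0.pkl','rb')); S=8
    a=cv2.resize(d['img'][y0:y1,x0:x1,::-1],None,fx=S,fy=S,interpolation=cv2.INTER_CUBIC)
    def line(pts,col):
        W=[(o[0]+c*x/1e3-s*y/1e3,o[1]+s*x/1e3+c*y/1e3,z/1e3) for x,y,z in pts]
        q=proj(d,W); q=((q-[x0,y0]+.5)*S).astype(int); cv2.polylines(a,[q],False,col,1)
    line([(-115,55,38),(-115,-55,38),(85,-55,38),(85,55,38),(-115,55,38)],(0,0,255))
    line([(-20,34.5,80),(50,34.5,80)],(0,255,255));line([(-20,-34.5,80),(50,-34.5,80)],(0,255,255))
    line([(-20,55,80),(-20,34.5,80)],(0,255,255));line([(-20,-55,80),(-20,-34.5,80)],(0,255,255))
    line([(-56,30.5,49),(-38,26.5,49)],(0,255,0));line([(-56,-30.5,49),(-38,-26.5,49)],(0,255,0))
    line([(-38,19,49),(40,19,49)],(255,255,0));line([(-38,-19,49),(40,-19,49)],(255,255,0))
    line([(85,-55,84),(85,55,84)],(255,0,255))
    cv2.imwrite(f'pics/ov_{n}.png',a); print(a.shape)
E
```

```text
top [0.16858077 0.01191826 1.5485473 ]
side [-0.31981083 -0.95688673  0.85858961]
[[0.51246139 0.1961958  0.038     ]] [[0.5211122  0.20083157 0.        ]]
(736, 560, 3)
(520, 600, 3)
```

View pics/ov_top.png

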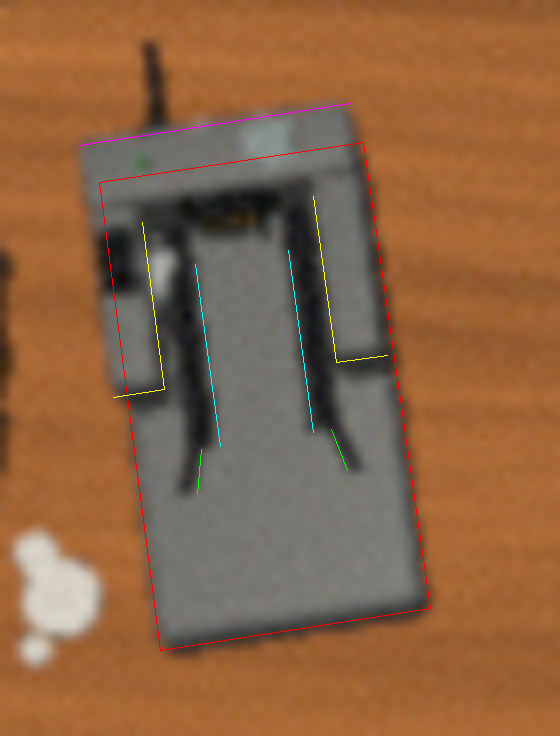

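View pics/ov_side.png

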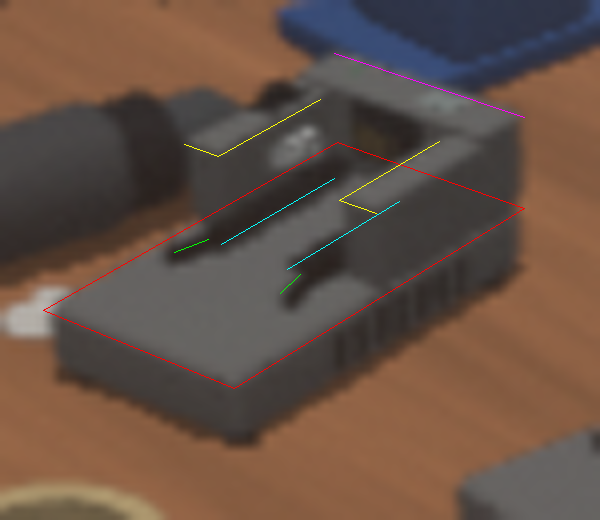

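```bash
python3 - <<'E'
import pickle,numpy as np
from h import *
d=pickle.load(open('top0.pkl','rb')); g=d['img'].astype(float).mean(2)
for v in(163,168,172,176,180): print(v,g[v,185:238].astype(int))
I=[]
th=np.radians(11.8);c,s=np.cos(th),np.sin(th)
res=[]
for v in range(162,184):
    r=g[v]; mid=210+(v-170)*.13; mid=int(round(mid))
    thr=65
    i=mid
    while r[i]>thr:i-=1
    l=i+(thr-r[i])/(r[i+1]-r[i])
    i=mid
    while r[i]>thr:i+=1
    rr=i-1+(thr-r[i-1])/(r[i]-r[i-1])
    P=onplane(d,[(l,v),(rr,v)],.049)[:,:2]*1000
    q=P@np.array([-s,c]); res.append((v,*q,q.mean(),q[0]-q[1]))
print(np.round(res,1)); print(np.mean(res,0))
# tower / deck points
g2=g[:, :]
for u in(195,200,205): print(u,d['img'][195:215,u].astype(int).mean(1).astype(int), )
E
```

```text
163 [103 104 106 109 108 106  90  55  31  32  30  53  86 109 158 157 111  55
  41  83 105 109 110 110 114 113 113 111 114 115  99  61  34  23  43  90
 108 110 110 112  98  65  58  89 104  95  97  98  97 100  99 100  98]
168 [ 96  99  99  97  98  96  95  92 105 111 114 111 110  89  75  58  44  31
  31  61 103 116 106 114 114 113 112 114 115 112 103  80  47  26  30  53
  94 109 113 112 116  99  64  70  98 104 105 104 110 106 107 106 107]
172 [108 103 105 106 108 104 104 103 105 106 110 115 112  96  61  62  62  35
  33  31  63 104 113 112 118 110 114 113 115 114 114 107  65  32  21  40
  75 104 112 115 115 108  76  65  84  98  99  93  97  98  95  92  96]
176 [111 107 107 109 105 104 108 109  96 106 115 114 116 110  84  64  82  53
  27  29  57 104 112 116 112 114 113 114 111 115 113 109  90  54  31  35
  59  73  67  60  58  65  66  58  74  98 106 105 106 106 106 104 102]
180 [109 106 106 109 106 103 105 106 103  95  78  59  52  55  61  68  89  73
  43  31  30  63 102 115 111 113 111 116 114 118 119 117 107  65  36  32
  49  93 112 118 119 121 116 101  78  74 101 108 107 107 106 106 103]

[... 354 characters left out ...]
3  38.5]
 [173.  143.5 104.6 124.1  38.9]
 [174.  143.3 104.6 123.9  38.7]
 [175.  143.8 104.2 124.   39.6]
 [176.  143.9 103.7 123.8  40.2]
 [177.  144.1 103.9 124.   40.2]
 [178.  144.  103.9 123.9  40.1]
 [179.  143.  103.9 123.4  39. ]
 [180.  142.8 104.5 123.7  38.2]
 [181.  142.9 103.7 123.3  39.2]
 [182.  143.6 104.1 123.8  39.5]
 [183.  143.8 101.8 122.8  42. ]]
[172.5        143.36285541 103.93236379 123.6476096   39.43049163]
195 [105 110 111 113 106 104 111 112 106 104 103 101 105 100  99  94 102  98
 102 101]
200 [114 116 118 111 113 111 112 114 112 111 110 113 105  96  91  82  91 100
 105 104]
205 [113 116 114 115 114 116 120 117 116 113 117 119 112 101  76  66  83  95
 105 107]
```

```bash
python3 -m inch '[[[-26,-27,0],0,1],[[-52,-54,0],0,1],[[-78,-82,0],0,1],[[-105,-109,0],0,1],[[-131,-136,0],0,1]]'; python3 -m inch '[[[-26,-27,0],0,1],[[-52,-54,0],0,1],[[-78,-82,0],0,1],[[-105,-109,0],0,1],[[-131,-136,0],0,1]]'
```

```text
t: 0.52
position: [0.2641, 0.4302, 0.2404]
eef_rot: [[-0.959, 0.282, -0.0], [0.282, 0.959, -0.001], [-0.0, -0.001, -1.0]]
force: [1.2, 0.2, 1.1]
width: 0.0917
t: 0.93
position: [0.3513, 0.2628, 0.2407]
eef_rot: [[-0.959, 0.282, -0.0], [0.282, 0.959, 0.0], [0.0, -0.0, -1.0]]
force: [0.1, 0.5, -0.1]
width: 0.092
```

```bash
python3 -m inch '[[[-26,-27,0],0,1],[[-52,-54,0],0,1],[[-78,-82,0],0,1],[[-105,-109,0],0,1],[[-131,-136,0],0,1]]'; python3 -m inch '[[[-26,-27,0],0,1],[[-52,-54,0],0,1],[[-78,-82,0],0,1],[[-105,-109,0],0,1],[[-131,-136,0],0,1]]';python3 -m inch '[[[-26,-27,0],6,1],[[-52,-54,0],12,1],[[-78,-82,0],18,1],[[-105,-109,0],24,1],[[-130,-137,0],30.3,1]]'
```

```text
t: 1.35
position: [0.4386, 0.0955, 0.2408]
eef_rot: [[-0.959, 0.282, 0.0], [0.282, 0.959, 0.0], [-0.0, 0.0, -1.0]]
force: [1.4, 0.4, -0.2]
width: 0.0916
t: 1.77
position: [0.526, -0.0718, 0.2406]
eef_rot: [[-0.959, 0.282, -0.0], [0.282, 0.959, 0.0], [0.0, 0.0, -1.0]]
force: [1.0, 0.6, 0.0]
width: 0.0918
t: 2.18
position: [0.6124, -0.2395, 0.2402]
eef_rot: [[-0.683, 0.73, -0.0], [0.73, 0.683, 0.0], [0.001, -0.0, -1.0]]
force: [0.5, 0.5, -0.1]
width: 0.092
```

```bash
python3 -m inch '[[[0,0,32],0,1],[[0,0,64],0,1],[[0,0,96],0,1],[[0,0,128],0,1],[[0,0,150],0,1]]'; python3 - <<'E'
from workcell import eyes; import cv2
for n,(x0,x1,y0,y1) in(('top',(310,430,110,220)),('side',(310,450,170,290))):
    d=eyes.snapshot(n); cv2.imwrite(f'pics/{n}1.png',cv2.resize(d['img'][y0:y1,x0:x1,::-1],None,fx=5,fy=5,interpolation=cv2.INTER_CUBIC))
E
```

```text
t: 2.6
position: [0.6102, -0.2373, 0.0872]
eef_rot: [[-0.686, 0.727, -0.003], [0.727, 0.686, 0.001], [0.003, -0.002, -1.0]]
force: [-0.8, -0.0, -1.9]
width: 0.0919
```

View pics/side1.png

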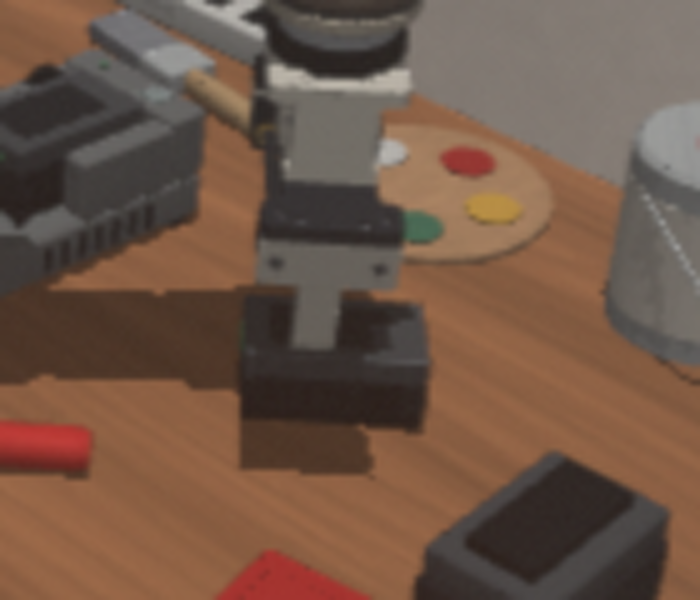

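The side view shows the open jaws straddling the pack at about (320,330), slightly behind its middle, aligned with its flanks. I go down and grip.

```bash
python3 -m inch '[[[0,0,18],0,1],[[0,0,36],0,1],[[0,0,52],0,1],[[0,0,56],0,1],[[0,0,56],0,1]]'; python3 -m inch '[[[0,0,0],0,0.6],[[0,0,0],0,0.5],[[0,0,0],0,0.3],[[0,0,0],0,0.3],[[0,0,0],0,0.3]]'
```

```text
t: 3.12
position: [0.6116, -0.238, 0.0349]
eef_rot: [[-0.686, 0.727, -0.001], [0.727, 0.686, 0.0], [0.001, -0.0, -1.0]]
force: [-0.3, -0.4, 0.4]
width: 0.0919
t: 3.53
position: [0.612, -0.2382, 0.0354]
eef_rot: [[-0.686, 0.728, 0.001], [0.728, 0.686, -0.0], [-0.001, 0.001, -1.0]]
force: [-0.1, 0.1, -0.1]
width: 0.0632
```

```bash
python3 -m inch '[[[0,0,0],0,0],[[0,0,0],0,0],[[0,0,-10],0,0],[[0,0,-25],0,0],[[0,0,-50],0,0]]'; python3 -m inch '[[[0,0,-30],0,0],[[0,0,-60],0,0],[[0,0,-90],0,0],[[0,0,-100],0,0],[[0,0,-100],0,0]]';python3 - <<'E'
from workcell import eyes; import cv2
for n,(x0,x1,y0,y1) in(('side',(310,450,130,270)),):
    d=eyes.snapshot(n); cv2.imwrite(f'pics/{n}2.png',cv2.resize(d['img'][y0:y1,x0:x1,::-1],None,fx=4,fy=4,interpolation=cv2.INTER_CUBIC))
E
```

```text
t: 3.95
position: [0.6095, -0.237, 0.0829]
eef_rot: [[-0.686, 0.727, -0.006], [0.728, 0.686, 0.002], [0.005, -0.003, -1.0]]
force: [0.4, 0.1, -5.4]
width: 0.0622
t: 4.37
position: [0.6127, -0.2388, 0.1873]
eef_rot: [[-0.686, 0.728, 0.004], [0.728, 0.686, -0.001], [-0.004, 0.002, -1.0]]
force: [-0.5, -0.8, -5.5]
width: 0.0617
```

View pics/side2.png

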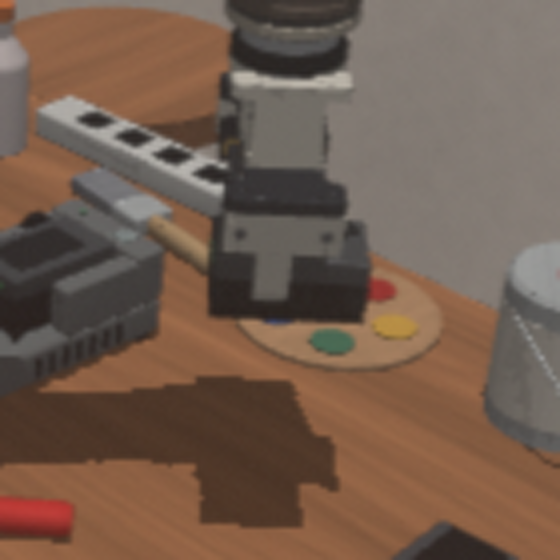

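```bash
python3 -m inch '[[[25,13,0],0,0],[[52,27,0],0,0],[[82,43,0],0,0],[[112,59,0],0,0],[[143,75,0],0,0]]'; python3 -m inch '[[[29,15,0],0,0],[[57,30,0],0,0],[[86,45,0],0,0],[[114,60,0],0,0],[[143,75,0],0,0]]';python3 -m inch '[[[31,16,0],-6,0],[[62,32,0],-12,0],[[92,48,0],-18,0],[[120,62,0],-24,0],[[143,74,0],-30,0]]'; python3 -m inch '[[[0,0,0],-6,0],[[0,0,0],-12,0],[[0,0,0],-18,0],[[0,0,0],-24,0],[[0,0,0],-28.5,0]]';  python3 -m inch '[[[0,0,15],0,0],[[0,0,30],0,0],[[0,0,45],0,0],[[0,0,55],0,0],[[0,0,55],0,0]]'
```

```text
t: 4.83
position: [0.5659, -0.081, 0.182]
eef_rot: [[-0.686, 0.728, -0.004], [0.728, 0.686, 0.0], [0.003, -0.003, -1.0]]
force: [1.5, 1.1, -5.0]
width: 0.0618
t: 5.25
position: [0.5223, 0.0741, 0.1824]
eef_rot: [[-0.686, 0.727, -0.004], [0.727, 0.686, -0.001], [0.002, -0.004, -1.0]]
force: [1.0, -0.1, -4.7]
width: 0.0619
t: 5.67
position: [0.4774, 0.2299, 0.1823]
eef_rot: [[-0.96, 0.28, -0.004], [0.28, 0.96, -0.002], [0.003, -0.003, -1.0]]
force: [-0.1, 0.1, -5.3]
width: 0.0618
t: 6.08
position: [0.4785, 0.2271, 0.1821]
eef_rot: [[-0.978, -0.211, -0.004], [-0.211, 0.978, -0.002], [0.004, -0.001, -1.0]]
force: [0.8, 0.6, -5.0]
width: 0.0618
t: 6.5
position: [0.4777, 0.2265, 0.1261]
eef_rot: [[-0.979, -0.205, -0.006], [-0.205, 0.979, -0.004], [0.006, -0.002, -1.0]]
force: [-0.6, -0.8, -4.8]
width: 0.0619
```

```bash
python3 -m inch '[[[0,0,12],0,0],[[0,0,24],0,0],[[0,0,36],0,0],[[0,0,46],0,0],[[0,0,46],0,0]]'; python3 - <<'E'
from workcell import eyes,manip; import cv2,pickle
for n,(x0,x1,y0,y1) in(('top',(170,270,130,250)),('side',(190,310,120,240))):
    d=eyes.snapshot(n); pickle.dump(d,open(n+'3.pkl','wb')); cv2.imwrite(f'pics/{n}3.png',cv2.resize(d['img'][y0:y1,x0:x1,::-1],None,fx=5,fy=5,interpolation=cv2.INTER_CUBIC))
s=manip.state();print(s['t'],s['position'],s['force'])
E
```

```text
t: 6.92
position: [0.479, 0.2271, 0.0819]
eef_rot: [[-0.979, -0.205, -0.003], [-0.205, 0.979, -0.002], [0.003, -0.001, -1.0]]
force: [-0.7, -0.6, -5.0]
width: 0.062
7.0167 [0.48010451 0.22753019 0.08359844] [ 0.09727182 -0.67790112 -4.84799985]
```

View pics/side3.png

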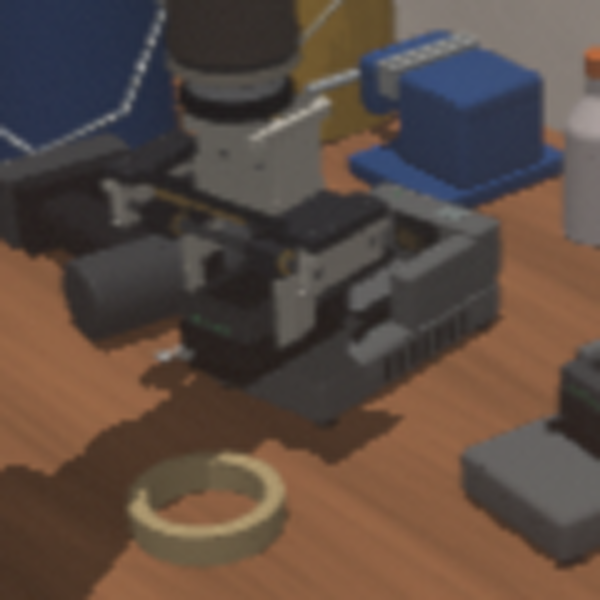

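View pics/top3.png

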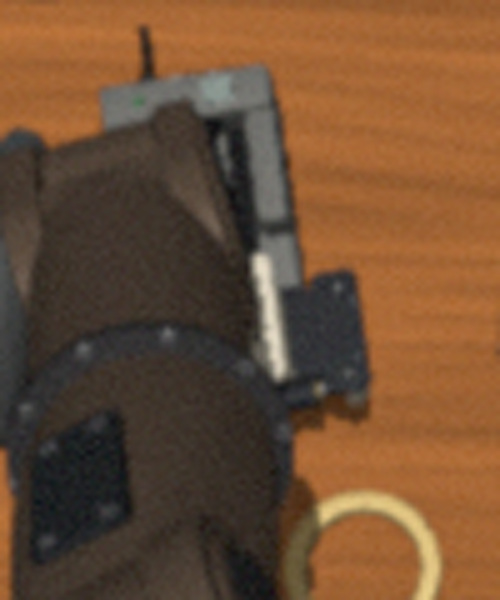

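```bash
python3 -m inch '[[[0,-0.5,3],0,0],[[0,-0.8,5],0,0],[[0,-0.8,7],0,0],[[0,-0.8,8],0,0],[[0,-0.8,8.5],0,0]]'; python3 -m inch '[[[-2,0,0],0,0],[[-4,0,0],0,0],[[-6,0,0],0,0],[[-8,0,0],0,0],[[-10,0,0],0,0]]'
```

```text
t: 7.43
position: [0.4804, 0.2269, 0.0752]
eef_rot: [[-0.979, -0.205, 0.0], [-0.205, 0.979, 0.0], [-0.0, 0.0, -1.0]]
force: [-0.0, 0.7, -4.2]
width: 0.0618
t: 7.85
position: [0.4906, 0.229, 0.0753]
eef_rot: [[-0.979, -0.205, 0.0], [-0.205, 0.979, 0.0], [-0.0, 0.0, -1.0]]
force: [0.9, -0.3, -5.7]
width: 0.0619
```

```bash
python3 -m inch '[[[-2,0,0.8],0,0],[[-4,0,0.8],0,0],[[-6,0,0.8],0,0],[[-8,0,0.8],0,0],[[-10,0,0.8],0,0]]'; python3 -m inch '[[[-2,0,0],0,0],[[-4,0,0],0,0],[[-6,0,0],0,0],[[-8,0,0],0,0],[[-10,0,0],0,0]]'
```

```text
t: 8.27
position: [0.5002, 0.231, 0.0744]
eef_rot: [[-0.979, -0.205, -0.0], [-0.205, 0.979, 0.0], [0.0, 0.0, -1.0]]
force: [0.2, 0.7, -5.2]
width: 0.0615
t: 8.68
position: [0.51, 0.2331, 0.0744]
eef_rot: [[-0.979, -0.205, 0.0], [-0.205, 0.979, 0.0], [-0.0, 0.0, -1.0]]
force: [0.6, -0.8, -5.9]
width: 0.0619
```

```bash
python3 -m inch '[[[-3,0,0],0,0],[[-6,0,0],0,0],[[-9,0,0],0,0],[[-12,0,0],0,0],[[-15,0,0],0,0]]'; python3 -m inch '[[[-3,0,0.4],0,0],[[-6,0,0.4],0,0],[[-9,0,0.4],0,0],[[-12,0,0.4],0,0],[[-15,0,0.4],0,0]]'
```

```text
t: 9.1
position: [0.5248, 0.2362, 0.0744]
eef_rot: [[-0.979, -0.205, 0.0], [-0.205, 0.979, -0.0], [-0.0, -0.0, -1.0]]
force: [0.4, -0.5, -5.2]
width: 0.0617
t: 9.52
position: [0.5395, 0.2392, 0.074]
eef_rot: [[-0.979, -0.205, 0.0], [-0.205, 0.979, 0.0], [-0.0, 0.0, -1.0]]
force: [-0.2, -1.1, -5.3]
width: 0.0616
```

```bash
python3 -m inch '[[[-2,0,0.4],0,0],[[-4,0,0.4],0,0],[[-6,0,0.4],0,0],[[-8,0,0.4],0,0],[[-10,0,0.4],0,0]]'; python3 -m inch '[[[-2,0,0],0,0],[[-4,0,0],0,0],[[-6,0,0],0,0],[[-8,0,0],0,0],[[-10,0,0],0,0]]'
```

```text
t: 9.93
position: [0.5491, 0.2413, 0.0736]
eef_rot: [[-0.979, -0.205, -0.0], [-0.205, 0.979, 0.0], [0.0, 0.0, -1.0]]
force: [-0.4, 0.2, -5.0]
width: 0.0619
t: 10.35
position: [0.5588, 0.2431, 0.0736]
eef_rot: [[-0.979, -0.205, -0.0], [-0.205, 0.979, -0.0], [0.0, -0.0, -1.0]]
force: [-0.6, -1.9, -4.0]
width: 0.0619
```

```bash
python3 -m inch '[[[0,0,0],0,0.3],[[0,0,0],0,0.6],[[0,0,0],0,1],[[0,0,0],0,1],[[0,0,0],0,1]]'; python3 -m inch '[[[0,0,-10],0,1],[[0,0,-25],0,1],[[0,0,-40],0,1],[[0,0,-55],0,1],[[0,0,-55],0,1]]'; python3 -m inch '[[[20,0,0],0,0.7],[[40,0,0],0,0.3],[[60,0,0],0,0],[[70,0,0],0,0],[[70,0,0],0,0]]'
python3 - <<'E'
from workcell import eyes,manip; import cv2,pickle
for n,(x0,x1,y0,y1) in(('top',(170,270,130,250)),('side',(190,310,120,240))):
    d=eyes.snapshot(n); pickle.dump(d,open(n+'4.pkl','wb')); cv2.imwrite(f'pics/{n}4.png',cv2.resize(d['img'][y0:y1,x0:x1,::-1],None,fx=5,fy=5,interpolation=cv2.INTER_CUBIC))
s=manip.state();print(s['t'],s['position'],s['force'],s['width'])
E
```

```text
t: 10.77
position: [0.5592, 0.2437, 0.0742]
eef_rot: [[-0.979, -0.205, 0.001], [-0.205, 0.979, 0.001], [-0.001, 0.001, -1.0]]
force: [0.1, 0.3, 0.2]
width: 0.0774
t: 11.18
position: [0.5607, 0.244, 0.1325]
eef_rot: [[-0.979, -0.205, 0.005], [-0.205, 0.979, 0.003], [-0.005, 0.002, -1.0]]
force: [0.4, -0.4, 0.4]
width: 0.0916
t: 11.6
position: [0.4882, 0.2287, 0.1287]
eef_rot: [[-0.979, -0.206, -0.001], [-0.206, 0.979, 0.0], [0.001, 0.0, -1.0]]
force: [-1.0, -0.4, -0.8]
width: 0.0628
11.7 [0.49094257 0.22928869 0.12906811] [0.55690715 0.60838435 0.01357988] 0.055039448961061
```

View pics/side4.png

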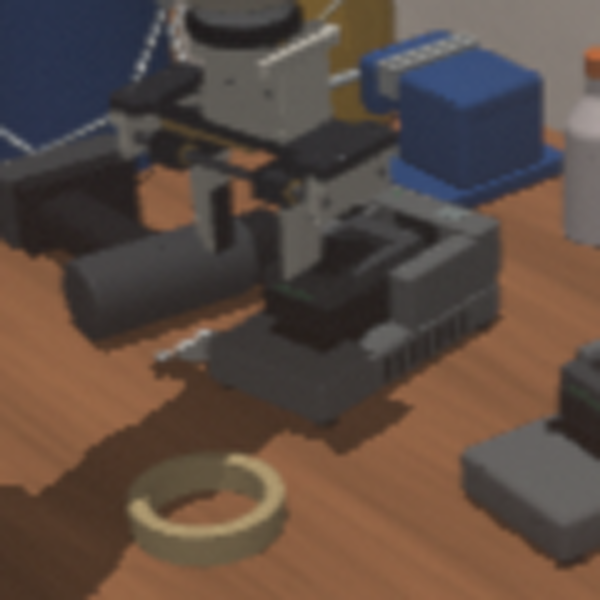

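View pics/top4.png

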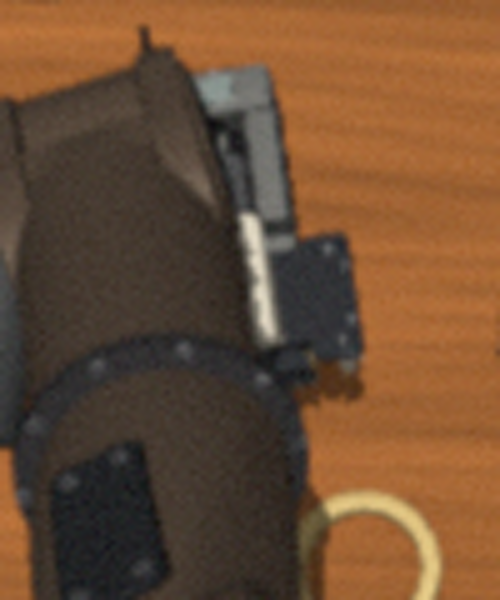

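The pack sits level in the rails in the side view (rear face near (300,305)), and the fingers are now behind it. I close them and go down behind the rear face.

```bash
python3 -m inch '[[[5,0,0],0,0],[[8,0,0],0,0],[[8,0,0],0,0],[[8,0,0],0,0],[[8,0,10],0,0]]'; python3 -m inch '[[[0,0,14],0,0],[[0,0,28],0,0],[[0,0,42],0,0],[[0,0,52],0,0],[[0,0,52],0,0]]'; python3 - <<'E'
from workcell import eyes,manip; import cv2,pickle
for n,(x0,x1,y0,y1) in(('side',(190,310,120,240)),):
    d=eyes.snapshot(n); cv2.imwrite(f'pics/{n}5.png',cv2.resize(d['img'][y0:y1,x0:x1,::-1],None,fx=5,fy=5,interpolation=cv2.INTER_CUBIC))
s=manip.state();print(s['t'],s['position'],s['force'],s['width'])
E
```

```text
t: 12.12
position: [0.4838, 0.2278, 0.1197]
eef_rot: [[-0.979, -0.205, 0.003], [-0.205, 0.979, 0.002], [-0.003, 0.001, -1.0]]
force: [0.1, -0.0, 0.0]
width: 0.0215
t: 12.53
position: [0.4813, 0.2266, 0.0643]
eef_rot: [[-0.979, -0.205, -0.003], [-0.205, 0.979, -0.002], [0.003, -0.001, -1.0]]
force: [-0.9, 0.0, -0.3]
width: 0.0004
12.5833 [0.48179437 0.22681339 0.06543255] [-0.08412466 -0.45330472  0.32905521] 0.00011080065802805618
```

View pics/side5.png

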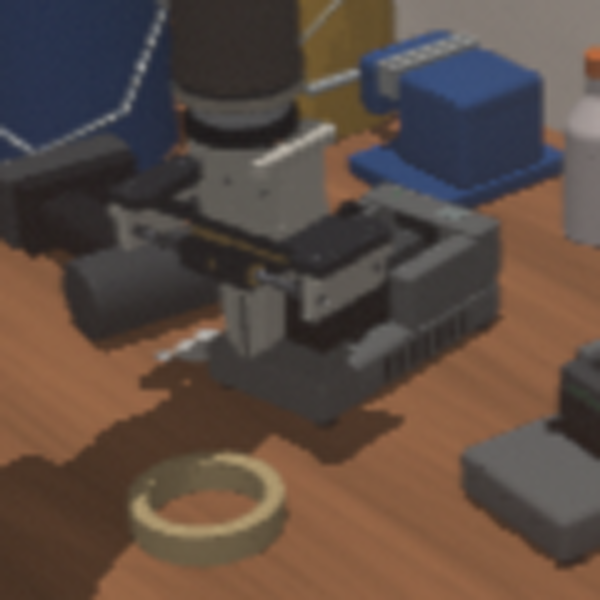

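```bash
python3 -m inch '[[[-5,0,0],0,0],[[-10,0,0],0,0],[[-15,0,0],0,0],[[-18,0,0],0,0],[[-20,0,0],0,0]]'; python3 -m inch '[[[-2,0,0],0,0],[[-4,0,0],0,0],[[-6,0,0],0,0],[[-8,0,0],0,0],[[-10,0,0],0,0]]'
```

```text
t: 13.0
position: [0.503, 0.2317, 0.0671]
eef_rot: [[-0.979, -0.205, 0.001], [-0.205, 0.979, 0.001], [-0.001, 0.0, -1.0]]
force: [0.1, 0.5, -0.9]
width: 0.0003
t: 13.42
position: [0.5114, 0.2333, 0.0666]
eef_rot: [[-0.979, -0.205, -0.001], [-0.205, 0.979, -0.0], [0.001, -0.0, -1.0]]
force: [-5.0, -1.4, 4.0]
width: 0.0002
```

```bash
python3 -m inch '[[[-2,0,0],0,0],[[-4,0,0],0,0],[[-6,0,0],0,0],[[-8,0,0],0,0],[[-8,0,0],0,0]]'
```

```text
t: 13.83
position: [0.517, 0.2344, 0.0661]
eef_rot: [[-0.979, -0.205, -0.005], [-0.205, 0.979, -0.001], [0.005, -0.0, -1.0]]
force: [-9.4, -1.7, 6.7]
width: 0.0004
```

```bash
python3 -m inch '[[[-1.5,0,0],0,0],[[-3,0,0],0,0],[[-4.5,0,0],0,0],[[-6,0,0],0,0],[[-7,0,0],0,0]]'; python3 -m inch '[[[-1.5,0,0],0,0],[[-3,0,0],0,0],[[-4.5,0,0],0,0],[[-6,0,0],0,0],[[-6,0,0],0,0]]'
```

```text
t: 14.25
position: [0.5225, 0.2356, 0.0661]
eef_rot: [[-0.979, -0.205, -0.008], [-0.205, 0.979, -0.002], [0.008, -0.0, -1.0]]
force: [-13.7, -2.9, 9.4]
width: -0.0001
t: 14.67
position: [0.53, 0.2371, 0.0661]
eef_rot: [[-0.979, -0.205, -0.005], [-0.205, 0.979, -0.001], [0.005, -0.0, -1.0]]
force: [-7.6, -2.4, 4.8]
width: 0.0004
```

```bash
python3 -m inch '[[[-1,0,0],0,0],[[-2,0,0],0,0],[[-3,0,0],0,0],[[-4,0,0],0,0],[[-4,0,0],0,0]]'; python3 - <<'E'
from workcell import eyes,manip; import cv2,pickle
for n,(x0,x1,y0,y1) in(('side',(210,310,120,220)),):
    d=eyes.snapshot(n); cv2.imwrite(f'pics/{n}6.png',cv2.resize(d['img'][y0:y1,x0:x1,::-1],None,fx=6,fy=6,interpolation=cv2.INTER_CUBIC))
s=manip.state();print(s['t'],s['position'],s['force'],s['width'])
E
```

```text
t: 15.08
position: [0.5325, 0.2376, 0.066]
eef_rot: [[-0.979, -0.205, -0.007], [-0.205, 0.979, -0.002], [0.007, -0.0, -1.0]]
force: [-12.9, -3.4, 9.7]
width: 0.0001
15.1333 [0.53254024 0.23764415 0.0660801 ] [-13.14823116  -4.46309791   9.37766803] 0.0008277725123923948
```

View pics/side6.png

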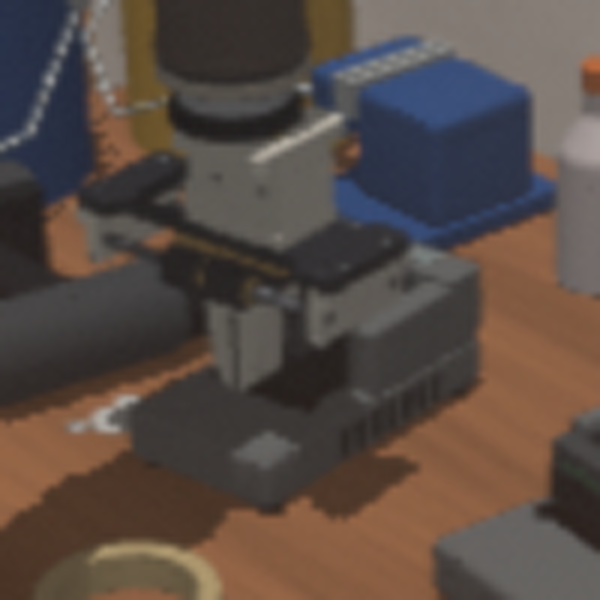

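```bash
python3 -m inch '[[[-1,0,0],0,0],[[-2,0,0],0,0],[[-3,0,0],0,0],[[-4,0,0],0,0],[[-4,0,0],0,0]]'
```

```text
t: 15.55
position: [0.5359, 0.2383, 0.066]
eef_rot: [[-0.979, -0.205, -0.008], [-0.205, 0.979, -0.002], [0.008, -0.0, -1.0]]
force: [-15.3, -4.0, 12.2]
width: 0.0004
```

```bash
python3 -m inch '[[[-1,0,0],0,0],[[-2,0,0],0,0],[[-3,0,0],0,0],[[-3,0,0],0,0],[[-3,0,0],0,0]]'
```

```text
t: 15.97
position: [0.54, 0.2392, 0.066]
eef_rot: [[-0.979, -0.205, -0.006], [-0.205, 0.979, -0.002], [0.006, -0.0, -1.0]]
force: [-10.4, -3.3, 5.9]
width: 0.0007
```

```bash
python3 -m inch '[[[-1,0,0],0,0],[[-2,0,0],0,0],[[-2,0,0],0,0],[[-2,0,0],0,0],[[-2,0,0],0,0]]'
```

```text
t: 16.38
position: [0.54, 0.2391, 0.0659]
eef_rot: [[-0.979, -0.205, -0.01], [-0.205, 0.979, -0.003], [0.01, -0.001, -1.0]]
force: [-17.7, -4.3, 14.7]
width: 0.0004
```

```bash
python3 -m inch '[[[-1,0,0],0,0],[[-2,0,0],0,0],[[-2,0,0],0,0],[[-2,0,0],0,0],[[-2,0,0],0,0]]'
```

```text
t: 16.8
position: [0.5399, 0.2391, 0.0658]
eef_rot: [[-0.979, -0.205, -0.013], [-0.205, 0.979, -0.003], [0.014, -0.001, -1.0]]
force: [-24.3, -5.6, 19.6]
width: 0.0004
```

```bash
python3 -m inch '[[[5,0,0],0,0],[[15,0,0],0,0],[[30,0,0],0,0],[[45,0,0],0,0],[[55,0,-10],0,0]]';python3 -m inch '[[[0,0,-30],0,0],[[10,0,-60],0,0],[[20,0,-90],0,0],[[30,0,-120],0,0],[[30,0,-140],0,0]]'; python3 -m inch '[[[0,-35,0],0,0],[[0,-70,0],0,0],[[0,-105,0],0,0],[[0,-140,0],0,0],[[0,-175,0],0,0]]';python3 -m inch '[[[0,-35,0],0,0],[[0,-70,0],0,0],[[0,-105,0],0,0],[[0,-140,0],0,0],[[0,-175,0],0,0]]'
python3 - <<'E'
from workcell import eyes,manip; import cv2,pickle
for n,(x0,x1,y0,y1) in(('top',(180,320,130,230)),('side',(210,360,140,240))):
    d=eyes.snapshot(n); pickle.dump(d,open(n+'7.pkl','wb'));cv2.imwrite(f'pics/{n}7.png',cv2.resize(d['img'][y0:y1,x0:x1,::-1],None,fx=5.3,fy=5.3,interpolation=cv2.INTER_CUBIC))
s=manip.state();print(s['t'],s['position'],s['force'],s['width'])
E
```

```text
t: 17.22
position: [0.491, 0.2288, 0.0753]
eef_rot: [[-0.979, -0.205, -0.003], [-0.205, 0.979, -0.001], [0.003, -0.001, -1.0]]
force: [-0.7, 0.3, -0.2]
width: 0.0006
t: 17.63
position: [0.463, 0.2233, 0.2193]
eef_rot: [[-0.979, -0.205, 0.001], [-0.205, 0.979, 0.001], [-0.001, 0.001, -1.0]]
force: [0.8, 1.3, -1.0]
width: 0.0004
t: 18.05
position: [0.4999, 0.0506, 0.2169]
eef_rot: [[-0.979, -0.205, 0.001], [-0.205, 0.979, 0.0], [-0.001, 0.0, -1.0]]
force: [0.3, 0.9, -0.1]
width: 0.0004
t: 18.47
position: [0.5358, -0.121, 0.2168]
eef_rot: [[-0.979, -0.205, 0.001], [-0.205, 0.979, 0.0], [-0.001, -0.0, -1.0]]
force: [1.2, 0.1, -1.1]
width: 0.0005
18.5667 [ 0.53573021 -0.12631454  0.21712305] [-0.26382411 -0.9842646  -0.23053322] 0.0004896830976220654
```

View pics/top7.png

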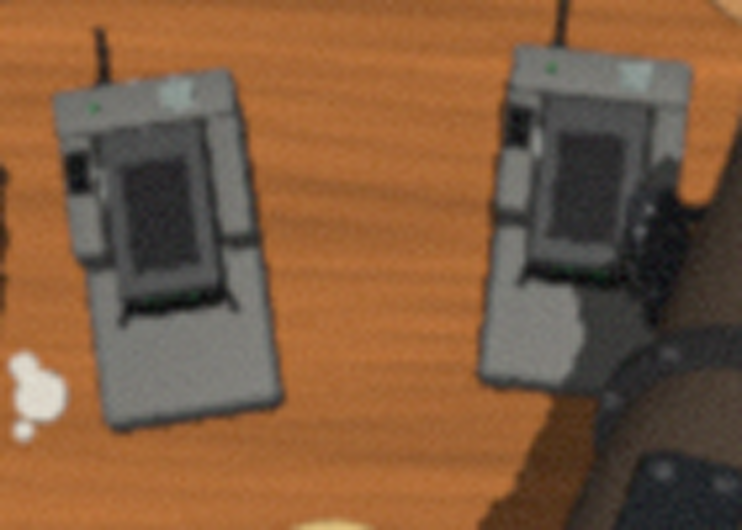

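View pics/side7.png

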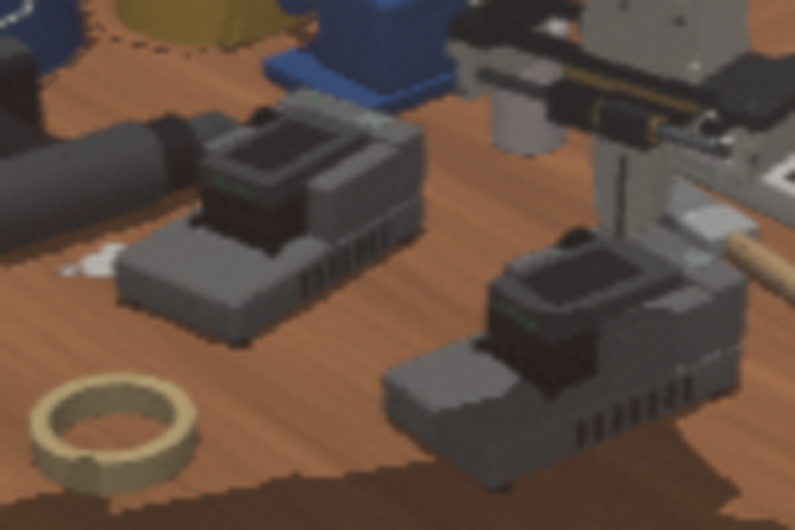

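```bash
python3 - <<'E'
import pickle,numpy as np,cv2
from h import *
d=pickle.load(open('top7.pkl','rb')); d0=pickle.load(open('top0.pkl','rb'))
G=lambda d:d['img'].astype(np.float32).mean(2)
# tab: dark centroid in window, both times
for dd in(d0,d):
    g=G(dd)[155:170,188:201]; w=np.clip(70-g,0,None); yy,xx=np.mgrid[155:170,188:201]; 
    print('tab',(w*xx).sum()/w.sum(),(w*yy).sum()/w.sum(),w.sum())
def prof(dd,o,th,xs,y,z):
    c,s=np.cos(th),np.sin(th)
    P=[(o[0]+c*x-s*y,o[1]+s*x+c*y,z) for x in xs]
    q=proj(dd,P).astype(np.float32); return cv2.remap(G(dd),q[:,0].reshape(1,-1),q[:,1].reshape(1,-1),cv2.INTER_LINEAR).ravel()
xs=np.arange(-.13,.09,.002)
p=np.mean([prof(d,(.5973,.2512),np.radians(11.8),xs,y,.089) for y in np.arange(-.02,.021,.004)],0)
print('ch1');print([(int(round(x*1000)),int(v)) for x,v in zip(xs,p) if -.07<x<.075])
# rows of lateral profile
c,s=np.cos(np.radians(11.8)),np.sin(np.radians(11.8))
E
```

```text
tab 195.15968143329872 161.46875284756678 1488.3334
tab 194.50618869727825 161.74571401217642 1241.3333
ch1
[(-70, 119), (-68, 115), (-66, 103), (-64, 79), (-62, 51), (-60, 28), (-58, 21), (-56, 26), (-54, 35), (-52, 45), (-50, 58), (-48, 71), (-46, 79), (-44, 83), (-42, 83), (-40, 79), (-38, 73), (-36, 63), (-34, 55), (-32, 49), (-30, 46), (-28, 47), (-26, 48), (-24, 47), (-22, 47), (-20, 46), (-18, 45), (-16, 45), (-14, 46), (-12, 46), (-10, 46), (-8, 46), (-6, 46), (-4, 46), (-2, 46), (0, 46), (2, 46), (4, 47), (6, 47), (8, 46), (10, 45), (12, 44), (14, 43), (16, 44), (18, 45), (20, 45), (22, 45), (24, 45), (26, 44), (28, 46), (30, 52), (32, 59), (34, 68), (36, 73), (38, 76), (40, 77), (42, 77), (44, 76), (46, 76), (48, 75), (50, 74), (52, 74), (54, 79), (56, 94), (58, 108), (60, 116), (62, 120), (64, 121), (66, 122), (68, 122), (70, 122), (72, 122), (74, 121)]
```

```bash
python3 - <<'E'
import pickle,numpy as np,cv2
d=pickle.load(open('top7.pkl','rb')); d0=pickle.load(open('top0.pkl','rb'))
for dd in(d0,d): print(dd['img'].astype(int).mean(2).astype(int)[155:170,187:206])
a=[cv2.resize(dd['img'][148:180,184:230,::-1],None,fx=8,fy=8,interpolation=cv2.INTER_CUBIC) for dd in(d0,d)]
a.append(cv2.resize(d['img'][145:177,264:310,::-1],None,fx=8,fy=8,interpolation=cv2.INTER_CUBIC))
cv2.imwrite('pics/cmp.png',np.vstack([np.hstack(a[:2]),np.hstack([a[2],a[2]*0])]))
E
```

```text
[[111 112 106  96  99 101  96  92  88  81  71  65  61  62  53  35  18  34
   35]
 [109 110 111  98  94  96 101  99 102  88  64  48  48  50  45  29  21  22
   30]
 [103 107 105 105 100 100 103 103 100  88  63  50  50  48  46  41  32  30
   30]
 [102 104 105  98  91  86  77  64  66  72  60  52  47  43  39  33  47  53
   44]
 [104 106 104 100  84  60  41  35  34  52  63  60  77  54  31  27  54  82
   72]
 [108 104 106 104  84  41  25  23  27  50  72  64  84  70  43  35  56  97
  101]
 [107 109 112 104  90  51  28  24  27  54  81  85 112 117  95  46  58  96
  111]
 [110 108 109 102  89  46  23  33  30  56  88 109 156 157 126  61  44  79
  105]
 [106 109 108 106  90  55  31  32  30  53  86 109 158 157 111  55  41  83
  105]
 [103 105 105 102  99  70  38  22  16  40  65 100 157 147  82  36  40  78
  105]
 [ 99 100 100 101  98  74  33  24  22  40  57  92 147 131  68  32  35  62
  102]
 [ 96  97  97 100  93  71  58  50  54  61  74  85 127 114  63  29  34  58
  102]
 [ 97  95  94  97  98  87  98  99  98 101 102  84  93  81  50  27  30  57
  102]
 [ 99  97  98  96  95  92 105 111 114 111 110  
[... 631 characters left out ...]
  27  22  54  84  74  75  77  72  64  53  53
   51]
 [116 112 114 107  89  53  26  23  31  56  97  99  96  86  72  59  50  41
   37]
 [112 107 107 106  90  61  36  33  26  53  90  90 102  86  76  69  49  38
   42]
 [106 107 109 113 100  74  34  23  17  45  68  77 101  86  79  71  50  39
   42]
 [104 100 105 105 101  79  41  25  27  36  65  78 106  91  78  72  52  42
   44]
 [101  99  98 104  96  78  64  54  59  69  75  85 113  90  77  76  51  37
   36]
 [105  97 102  96 100  97  99 101 104 106 103  86  98  84  78  73  54  37
   43]
 [100 104  98  99  97  98 109 112 113 117 111  92  80  77  77  75  61  45
   39]
 [100 104 105 104 102  91 106 114 117 117 119  96  70  67  72  76  66  51
   42]]
```

View pics/cmp.png

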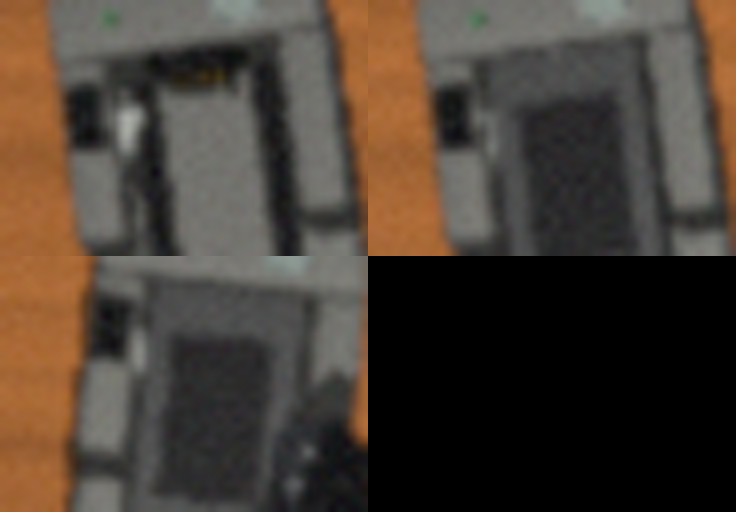

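The tab sits in the same pixels as at rest (columns 192–195, rows 159–165), and the pack fills the bay up to the tower. The catch is therefore back in its notch, so I hand in.

```bash
python3 -c "
from workcell import finish_job,manip
s=manip.state();print(s['t'],s['force'],s['position']);print(finish_job())"
```

```text
18.5667 [-0.26382411 -0.9842646  -0.23053322] [ 0.53573021 -0.12631454  0.21712305]
the job is handed in; nothing more can be done
None
```

The loose pack is in the empty charger with the catch clicked in, as far as my checks can tell. The job was handed in at 18.6 s; the system gave no verdict.

- **What I did:** I gripped the pack by its flanks, set it nose first in the mouth and slid it down the rails to the catch. Then I let go and pushed on the rear face with closed fingers. The push fell off just short of home, as at a click. It then stalled at the stop with about 25 N of forward push (about 32 N total at the wrist).
- **Pack position:** in the last pictures the pack is level and against the tower. Its rear edge measures about 1.5 mm past home, with roughly 2 mm of uncertainty.
- **Catch:** a first dark-pixel centroid put the thumb tab 0.65 px (about 2 mm) from its starting place. Its window also took in the bay, whose look the pack had changed. The raw pixels show the tab where it was at rest, so I took the catch as back in its notch.
- **Rest of the scene:** the other charger's pack still looks seated, the forces before and during the transfer showed no bump, and the arm was clear of everything at hand-in. I did not measure the drill, tall pack, tape or screwdriver afterwards.

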